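# Find the hollow roller by weight and clamp it in the bench chuck

### The job

Two of the three steel rollers leaning in the rack have their core inside and one was missed and is hollow: find the hollow one by feeling its weight and set it upright and gently on the spring seat in the middle of the open bench chuck, then turn the sleeve clockwise by its post until the jaws stop against the roller. Never push the seat down or put a filled roller on it (it sinks); the other two must end up in the rack's pockets, and everything else on the bench stays where it is.

Things in the scene. Friction and masses are not known exactly. Their poses are not given: they have to be found in the camera images.
- rack: fixed steel rack, 306 mm wide (its y), x towards its back. Origin: on the table under the middle pocket. Pockets at y = -85, 0, 85 mm, floor centres 60 mm up at x = 0; their axes lean 28 deg towards -x: direction (-0.469, 0, 0.883). Each is 40 mm deep, 46 mm wide, so a roller stands out 60 mm, resting on the pocket's floor and front wall; solid blocks between, level with the mouths
- rack_roof (a point): middle of the front edge of the rack's flat roof shelf, at its underside (205 mm above the table, at rack x = -11 mm). The roof, with a low tray of washers on it, covers the rack from here backwards, so a vertical gripper has no room over the rollers; side cheeks at rack y = +-150 mm, behind x = 20 mm, carry it
- roller_a: one of three identical-looking plain steel rollers: cylinder 40 mm diameter, 100 mm long, dark groove near each end. Origin: centre of its lower end; z: along its axis, up. Two are filled with a core (0.55 to 0.75 kg), one is hollow (0.22 to 0.30 kg); nothing visible or in the names tells which, and they swap pockets every time
- roller_b: one of three identical-looking plain steel rollers: cylinder 40 mm diameter, 100 mm long, dark groove near each end. Origin: centre of its lower end; z: along its axis, up. Two are filled with a core (0.55 to 0.75 kg), one is hollow (0.22 to 0.30 kg); nothing visible or in the names tells which, and they swap pockets every time
- roller_c: one of three identical-looking plain steel rollers: cylinder 40 mm diameter, 100 mm long, dark groove near each end. Origin: centre of its lower end; z: along its axis, up. Two are filled with a core (0.55 to 0.75 kg), one is hollow (0.22 to 0.30 kg); nothing visible or in the names tells which, and they swap pockets every time
- chuck: fixed three-jaw bench chuck, axis vertical, body 126 mm diameter, foot 160 mm. Origin: on the table on its axis. On its flat top face, 40 mm above the table, three dark jaws stand 120 degrees apart, tops 76 mm above the table, outer ends at most 54 mm from the axis, inner faces 29 mm from the axis when fully open
- chuck_seat (a point): centre of the top of the brass seat pad (32 mm diameter) between the jaws, when up: 48 mm above the table. The roller is clamped standing upright here
- seat (a joint): sinking of the spring-loaded brass seat pad in the chuck, m, 0 = up, 0.008 = flush with the chuck's top face. It stays up under the hollow roller; it gives at 4 N and then 0.12 N per mm more, so a filled roller or a push sinks it
- sleeve (a joint): turn of the chuck's knurled sleeve (140 mm diameter), rad, 0 = jaws fully open, growing clockwise seen from above. All three jaws move in together 10 mm per rad: they meet a 40 mm roller at about 0.90 rad. Starts between 0 and 0.2. Friction about 0.3 N m holds it wherever it is left
- sleeve_post (a point): top centre of the black upright post on the sleeve's arm: post 16 mm diameter, 105 mm from the chuck axis, its top 82 mm above the table and free down to the arm at 30 mm above the table; it circles with the sleeve. At joint 0 it stands on the robot's side of the chuck, 25 degrees round (anticlockwise from above) from the chuck's -x direction
- wrench: loose steel wrench lying on the table, a bystander; origin at its underside
- screwdriver: loose screwdriver lying on the table, a bystander; origin at its underside
- can: loose small metal can, 52 mm diameter, 70 mm tall, a bystander; origin at its underside
- hub: loose dark steel stepped hub, 60 mm diameter, 32 mm tall, a bystander; origin at its underside
- gauge_block: loose steel block 50 x 30 x 20 mm, a bystander; origin at its underside
- parts_box: loose closed cardboard box 90 x 60 x 45 mm, a bystander; origin at its underside
Things that resemble listed ones, but are neither listed nor needed, are in the scene too. Leave any blue or yellow look-alike of the roller_b alone. Leave any red or turquoise look-alike of the roller_c alone.

How it is judged (in metres and radians):
On the way, in this order (a step that is already met when the one before it is completed fails the run):
1. a roller stands upright on the seat between the open jaws, the seat up (((horizontal distance between roller_a and chuck_seat below 0.01 m and z of roller_a in the frame of chuck_seat between -0.005 and 0.005 m and angle between roller_a's own z axis and vertical below 0.08 rad) or (horizontal distance between roller_b and chuck_seat below 0.01 m and z of roller_b in the frame of chuck_seat between -0.005 and 0.005 m and angle between roller_b's own z axis and vertical below 0.08 rad) or (horizontal distance between roller_c and chuck_seat below 0.01 m and z of roller_c in the frame of chuck_seat between -0.005 and 0.005 m and angle between roller_c's own z axis and vertical below 0.08 rad)) and value of joint sleeve below 0.6 rad and value of joint seat below 0.005 m), for 0.2 s.
2. the sleeve is turned until the jaws stop against the roller (((horizontal distance between roller_a and chuck_seat below 0.01 m and z of roller_a in the frame of chuck_seat between -0.005 and 0.005 m and angle between roller_a's own z axis and vertical below 0.08 rad) or (horizontal distance between roller_b and chuck_seat below 0.01 m and z of roller_b in the frame of chuck_seat between -0.005 and 0.005 m and angle between roller_b's own z axis and vertical below 0.08 rad) or (horizontal distance between roller_c and chuck_seat below 0.01 m and z of roller_c in the frame of chuck_seat between -0.005 and 0.005 m and angle between roller_c's own z axis and vertical below 0.08 rad)) and value of joint sleeve above 0.83 rad), for 0.2 s.
At the end, for the whole second after the job is handed in: The hollow roller rests upright (0.08 rad) on the raised seat (5 mm), within 5 mm of the chuck's axis, sleeve past 0.83 rad; the two filled rollers rest fully down in rack pockets (lower end within 12 mm front to back, 50 to 75 mm above the table) (((horizontal distance between roller_a and chuck_seat below 0.005 m and z of roller_a in the frame of chuck_seat between -0.005 and 0.005 m and angle between roller_a's own z axis and vertical below 0.08 rad and x of roller_b in the frame of rack between -0.012 and 0.012 m and y of roller_b in the frame of rack between -0.1 and 0.1 m and z of roller_b in the frame of rack between 0.05 and 0.075 m and x of roller_c in the frame of rack between -0.012 and 0.012 m and y of roller_c in the frame of rack between -0.1 and 0.1 m and z of roller_c in the frame of rack between 0.05 and 0.075 m) or (horizontal distance between roller_b and chuck_seat below 0.005 m and z of roller_b in the frame of chuck_seat between -0.005 and 0.005 m and angle between roller_b's own z axis and vertical below 0.08 rad and x of roller_a in the frame of rack between -0.012 and 0.012 m and y of roller_a in the frame of rack between -0.1 and 0.1 m and z of roller_a in the frame of rack between 0.05 and 0.075 m and x of roller_c in the frame of rack between -0.012 and 0.012 m and y of roller_c in the frame of rack between -0.1 and 0.1 m and z of roller_c in the frame of rack between 0.05 and 0.075 m) or (horizontal distance between roller_c and chuck_seat below 0.005 m and z of roller_c in the frame of chuck_seat between -0.005 and 0.005 m and angle between roller_c's own z axis and vertical below 0.08 rad and x of roller_a in the frame of rack between -0.012 and 0.012 m and y of roller_a in the frame of rack between -0.1 and 0.1 m and z of roller_a in the frame of rack between 0.05 and 0.075 m and x of roller_b in the frame of rack between -0.012 and 0.012 m and y of roller_b in the frame of rack between -0.1 and 0.1 m and z of roller_b in the frame of rack between 0.05 and 0.075 m)) and value of joint sleeve above 0.83 rad and value of joint seat below 0.005 m and velocity of joint sleeve between -0.05 and 0.05 rad/s and linear speed of each of roller_a, roller_b, roller_c below 0.02 m/s); the robot touches nothing.
It fails at once if the seat is pushed down more than 5 mm, by a filled roller or by force (value of joint seat above 0.005 m).
It fails at once if a bystander is shifted by more than 30 mm (distance of any of wrench, screwdriver, can, hub, gauge_block, parts_box from where it was at the start of the episode above 0.03 m).
It also fails if it takes over 72 s, if anything falls off the work surface, if the arm or the gripper's body presses on something with over 40 N, if the wrist force passes 120 N, or if a joint passes its speed limit or range.

### The arm

A 6-joint arm with a two-finger parallel gripper is mounted at the origin on the work surface. World frame = base frame: x ahead of the robot, y to its left, z up, the work surface at z = 0. Lengths are in mm, angles in rad, forces in N, time in s.
With the tool pointing down it reaches from about 350 to 975 mm from the base axis. Payload 7.1 kg.
Tool frame: the origin (TCP) lies midway between the tips of the shut fingers; the grasp point (between the pads) lies 19 mm behind it; z points along the fingers, y is the line along which they close (so a half turn about z gives the same grasp; the last joint's range is limited). The gripper opens to 88 mm and grips with 3 to 60 N. Pads are 20 mm wide; open, the fingers measure 115 mm over their backs; the gripper's body (75 mm by 178 mm) begins 61 mm behind the grasp point.
Start: joints at [-1.229, 0.423, 1.63, -0, 1.089, -0.019], TCP at [220.656, -584.736, 222.675] pointing down, gripper open.
Joint ranges: [-3, 3], [-0.9, 2.11], [0.09, 2.58], [-1.31, 4.45], [0.11, 2.69], [-2.54, 2.54]. Speed limits (rad/s): [2.39, 2.39, 3.01, 3.14, 3.14, 3.14].

### API

Orientations are given as a rotation vector (axis times angle).
In Python, from workcell import get_obs, get_image, camera_params, close_job gives the robot as it stands.
- The arm moves only by the shell command python3 -m creep 'ROWS' [OPENING]. ROWS is a JSON object of lists of equal length, an entry for each row: "delta_pos": the shift along the tool's x, y, z in m, a list of three; "twist": the turn, a rotation vector about the tool's x, y, z in degrees, a list of three. A call has 1 to 20 rows; each row shifts and turns the commanded pose from where the row before left it, along the tool's axes as they then stand; what a row does not reach is not made up. A row lasts 1/12 s, in which the tool goes at most 41.7 mm and 7.16 degrees, less where a joint would pass 70% of its speed; a pose out of reach is approached as far as the arm can. A call with a gripper value outside its range is refused whole. OPENING is the opening, from 0 (shut) to 1 (fully open), set as the call begins (- or left out, the last holds). The fingers move at their own pace and stop on an object; the grip force is fixed at half the most. Time passes only in rows, so rows that do not move let the fingers close. It gives the time, the measured TCP pose, the force, the opening and the grip force at its end, in the units of the state.
- get_obs(): the state, without advancing time (a new reading comes with each control period).
- get_image(name): name is "side" or "top" or "wrist"; returns (picture, depth): 420x560x3 uint8, red, green, blue; 420x560 float32, mm along the optical axis (not along the pixel's ray), 0 where there is no reading.
- camera_params(name): a dict with "camera_matrix" (3x3 intrinsics, pixels), "k1" (the pictures are not rectified: a ray, as slopes to the right and down, at radius r is drawn at 1 + k1 r^2 times it, then the intrinsics apply), "extrinsics" (4x4, takes a point from camera to world coordinates). Camera axes: x right, y down, z forward; pixel columns grow to the right and rows downward; lengths in mm; the calibration is good to about 2 mm. A picture is of the moment at which its call begins: read the wrist's pose just before it. camera_params takes no time and is no camera call; for the wrist camera it gives the pose at the moment of the call.
- close_job(): hands the job in; it is judged then, once.
The state is a dict: "t": time; "qpos": joint angles; "qvel": joint speeds; "joint_torque": joint torques, N m; "ee_pos": TCP position; "orientation": TCP orientation; "ft_force": force on the tool from outside, world axes, zero at the start; "moment": the same for the moment, N m; "width": finger opening in mm; "grasp_force": force on a finger pad.
Only numpy, scipy, OpenCV 4.12 (cv2) and the standard library are available. Lean on these libraries where they do the work, as an engineer would, in place of code of your own. Each camera call takes 0.05 s, during which the arm holds its last target. There are 200 camera calls.

## Working session

There is one attempt and no reset: what is moved stays moved. The work goes in short steps, Python scripts to look and compute and a shell command to move; the robot and the scene stay as the last step left them, time stands still between calls to the robot, and variables do not carry over. Pictures are saved under pics/ and viewed, at most 10 in all, crops included, and the job is handed in when it is done.

```bash
ls; mkdir -p pics; cat > h.py <<'E'
import numpy as np,cv2
from workcell import *
from scipy.spatial.transform import Rotation as R
def cloud(name):
    im,d=get_image(name);p=camera_params(name);K=np.array(p["camera_matrix"]);E=np.array(p["extrinsics"]);k=p["k1"]
    v,u=np.mgrid[:d.shape[0],:d.shape[1]]
    pts=np.stack([u.ravel(),v.ravel()],1).astype(float)[:,None]
    s=cv2.undistortPoints(pts,K,np.array([k,0,0,0,0.])).reshape(*d.shape,2)
    c=np.dstack([s*d[...,None],d]);w=c@E[:3,:3].T+E[:3,3]
    w[d==0]=np.nan
    return im,d,w
def save(n,im): cv2.imwrite("pics/%s.png"%n,cv2.cvtColor(np.ascontiguousarray(im),cv2.COLOR_RGB2BGR))
E
python3 - <<'E'
from h import *
o=get_obs();print(o)
a=[]
for n in("side","top"):
    im,d,w=cloud(n);np.savez("/tmp/%s.npz"%n,im=im,d=d,w=w);save(n,im);print(n,np.array(camera_params(n)["extrinsics"]).round(2).tolist())
E
```

```text
pics
{'t': 0.0, 'qpos': array([-1.22899356e+00,  4.23855088e-01,  1.63070928e+00, -1.55071306e-07,
        1.08859407e+00, -1.89955448e-02]), 'qvel': array([-0.00021275,  0.00094943,  0.00044411,  0.00062192, -0.00032633,
        0.00051239]), 'joint_torque': array([-2.45088704e-03, -5.44632268e+01, -2.73668575e+01,  6.43179193e-02,
        2.28280347e-02, -1.16590227e-04]), 'ee_pos': array([ 220.47359118, -584.21173648,  221.88523242]), 'orientation': array([-3.08909100e+00, -5.63394499e-01,  3.95273391e-04]), 'ft_force': array([ 0.24151655, -0.16832023, -0.7832901 ]), 'moment': array([ 0.01159304,  0.03370779, -0.0279779 ]), 'grasp_force': 0.0, 'width': 87.85189640263181}
side [[0.98, -0.14, 0.12, 362.15], [-0.19, -0.75, 0.64, -794.87], [0.0, -0.65, -0.76, 1190.56], [0.0, 0.0, 0.0, 1.0]]
top [[0.02, -1.0, 0.04, 460.07], [-1.0, -0.02, 0.02, 75.26], [-0.02, -0.04, -1.0, 1243.73], [0.0, 0.0, 0.0, 1.0]]
```

View pics/side.png

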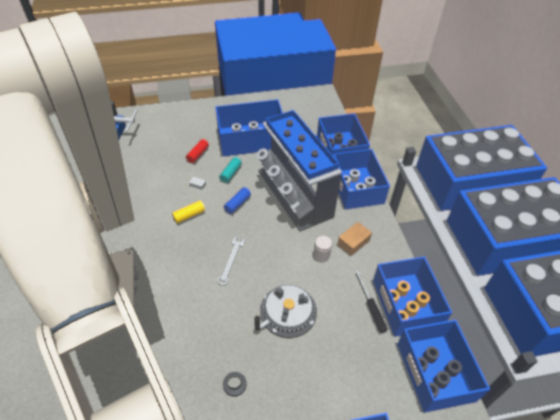

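View pics/top.png

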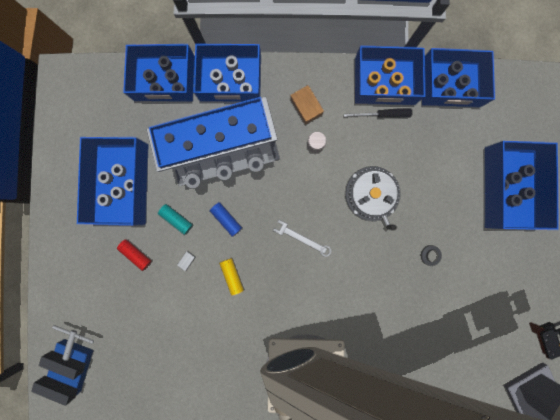

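The top view shows the three grey rollers in the rack, upper ends at about (193,181), (224,172) and (256,163). The chuck is at (375,193) with its post at (391,226). The red, turquoise, blue and yellow cylinders on the table are look-alikes, and the grey ones leaning in the rack are the ones meant.

```bash
python3 - <<'E'
from h import *
t=np.load("/tmp/top.npz");im,w=t["im"],t["w"];s=np.load("/tmp/side.npz")
P=lambda u,v:w[v-1:v+2,u-1:u+2].reshape(-1,3)
for u,v in[(375,193),(193,181),(224,172),(256,163),(391,226),(390,226),(160,150),(268,118),(268,103),(160,128),(50,200),(300,300),(500,270),(280,170)]:print((u,v),np.nanmedian(P(u,v),0).round(1))
# heights crop
from scipy import ndimage
def report(W,name):
    z=W[...,2];x=W[...,0];y=W[...,1]
    # chuck face z~40 region
    c0=np.nanmedian(P(375,193),0)
    r=np.hypot(x-c0[0],y-c0[1])
    m=(r<75)&(abs(z-40)<4);q=W[m][:,:2];c,rad=cv2.minEnclosingCircle(q.astype(np.float32));print(name,"face circ",c,rad,np.median(W[m][:,2]))
    m=(r<130)&(r>85)&(z>60);print(name,"post",m.sum(),np.median(W[m],0) if m.any() else 0)
    m=(r<60)&(z>68)&(z<90);l,n=ndimage.label(m)
    for i in range(1,n+1):
        if (l==i).sum()>8:
            qq=W[l==i].mean(0);print("  jaw",(l==i).sum(),qq.round(1), np.rad2deg(np.arctan2(qq[1]-c0[1],qq[0]-c0[0])))
report(w,"top");report(s["w"],"side")
# roof
for n,W in(("top",w),("side",s["w"])):
    m=(W[...,2]>195)&(W[...,2]<260)&(W[...,0]>350)&(W[...,0]<750)&(W[...,1]>100)&(W[...,1]<480)
    q=W[m];print(n,len(q),cv2.minAreaRect(q[:,:2].astype(np.float32)),cv2.boxPoints(cv2.minAreaRect(q[:,:2].astype(np.float32))).round(0).tolist(),np.percentile(q[:,2],[2,25,50,75,98]).round(1))
c=np.hstack([cv2.resize(im[85:205,140:290],None,fx=2.7,fy=2.7),cv2.resize(im[145:265,310:460],None,fx=2.6,fy=2.7)])
save("crop1",c[:,:800])
E
```

```text
(375, 193) [ 532.3 -183.7   47.4]
(193, 181) [548.3 308.2 146.7]
(224, 172) [572.7 227.7 149.6]
(256, 163) [597.3 145.7 149.6]
(391, 226) [ 441.2 -222.9   75.4]
(390, 226) [ 441.  -222.    64.9]
(160, 150) [617.4 377.8 216.7]
(268, 118) [699.5 114.7 215.7]
(268, 103) [791.8 121.1   1.1]
(160, 128) [671.4 379.1 219.3]
(50, 200) [495.4 780.5  -2.2]
(300, 300) [220.2  18.8  -0.3]
(500, 270) [ 3.155e+02 -5.711e+02 -1.000e-01]
(280, 170) [597.1  84.6  -2. ]
top face circ (533.8106079101562, -184.45443725585938) 70.01797485351562 39.58041485724118
top post 37 [ 438.50067346 -226.93077742   80.70849499]
  jaw 26 [ 569.4 -182.1   75.3] 2.534022674614674
  jaw 30 [ 517.4 -215.7   75.3] -115.07522670871225
  jaw 29 [ 514.3 -153.    75. ] 120.49145108058347
side face circ (533.7706298828125, -185.05413818359375) 65.69873809814453 39.039215946543436
side post 47 [ 438.4890306  -229.96825908   78.9436188 ]
  jaw 32 [ 515.5 -153.5   73.6] 119.07984874136105
  jaw 30 [ 569.5 -181.8   73.9] 2.9941457377282834
  jaw 32 [ 517.9 -214.6   74. ] -115.09119970120969
top 5711 ((657.9129638671875, 253.31182861328125), (109.56011962890625, 306.69073486328125), 15.877882957458496) [[563.0, 386.0], [647.0, 91.0], [753.0, 121.0], [669.0, 416.0]] [211.6 215.8 217.6 220.6 240.5]
side 2886 ((657.9740600585938, 252.0015869140625), (111.30108642578125, 306.9513854980469), 16.248321533203125) [[562.0, 384.0], [647.0, 89.0], [754.0, 120.0], [668.0, 415.0]] [205.4 215.4 218.3 227.7 239.9]
```

View pics/crop1.png

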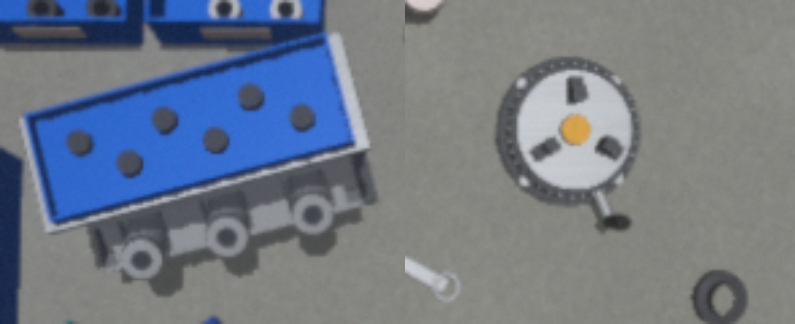

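The crop confirms three identical grey ring-ended rollers leaning in the rack, the open chuck with its brass seat, and the black post at lower right. Next I refine the roller positions and plan the first approach.

```bash
cat >> h.py <<'E'
YAW=np.deg2rad(16.0)
def Rt(yaw,tilt):  # tool x at world yaw, tool z down, tilted outward (along x) by tilt deg
    x=np.array([np.cos(yaw),np.sin(yaw),0]);t=np.deg2rad(tilt)
    z=np.sin(t)*x+np.array([0,0,-np.cos(t)]);xx=np.cos(t)*x+np.array([0,0,np.sin(t)])
    return np.stack([xx,np.cross(z,xx),z],1)
def plan(p,Rg=None,verbose=1):
    o=get_obs();Rc=R.from_rotvec(o["orientation"]).as_matrix()
    d=Rc.T@(np.array(p)-o["ee_pos"]);tw=0
    if Rg is not None: tw=np.rad2deg(R.from_matrix(Rc.T@Rg).as_rotvec())
    print("pos",o["ee_pos"].round(1),"delta(tool)",d.round(1),"|d|",np.linalg.norm(d).round(0),"twist after",np.round(tw,2))
E
python3 - <<'E'
from h import *
from scipy.optimize import least_squares
W=[np.load("/tmp/%s.npz"%n)["w"].reshape(-1,3) for n in("top","side")]
for k,q in(("top",W[:1]),("side",W[1:]),("both",W)):
  q=np.vstack(q);q=q[~np.isnan(q[:,0])]
  def model(p,y):
    c,s=np.cos(p[2]),np.sin(p[2]);a=np.array([-.469*c,-.469*s,.883])
    b=np.array([p[0]-s*y,p[1]+c*y,60])-3*np.array([.883*c,.883*s,.469])
    return a,b
  p=np.array([615.6,241.5,np.deg2rad(15.9)])
  for it in range(4):
    sel=[]
    for y in(-85,0,85):
      a,b=model(p,y);v=q-b;ax=v@a;r=np.linalg.norm(v-ax[:,None]*a,axis=1)
      sel.append(q[(ax>52)&(ax<94)&(r<28-2*it)&(r>12)])
    def res(p):
      o=[]
      for y,s in zip((-85,0,85),sel):
        a,b=model(p,y);v=s-b;o.append(np.linalg.norm(v-(v@a)[:,None]*a,axis=1)-20)
      return np.concatenate(o)
    f=least_squares(res,p,loss="soft_l1");p=f.x
  print(k,p[:2].round(1),np.rad2deg(p[2]).round(2),[len(s) for s in sel],np.sqrt(np.mean(f.fun**2)).round(2))
  for y in(-85,0,85):
    a,b=model(p,y);print("  top",(b+100*a).round(1))
    v=q-b;ax=v@a;r=np.linalg.norm(v-ax[:,None]*a,axis=1);m=(r<18)&(r>11)&(abs(ax-100)<12);print("  end axial",np.median(ax[m]).round(1),m.sum())
plan([440,190,330],Rt(YAW,28))
E
```

```text
top [619.  242.3] 15.69 [71, 81, 84] 0.61
  top [594.2 147.1 146.9]
  end axial 100.5 86
  top [571.3 228.9 146.9]
  end axial 100.7 90
  top [548.3 310.7 146.9]
  end axial 100.9 87
side [619.7 245.9] 15.9 [92, 89, 90] 1.4
  top [595.3 150.5 146.9]
  end axial 100.7 53
  top [572.  232.3 146.9]
  end axial 100.1 48
  top [548.7 314.  146.9]
  end axial 100.9 47
both [619.2 244.3] 15.75 [170, 176, 182] 1.58
  top [594.6 149.  146.9]
  end axial 100.7 144
  top [571.5 230.8 146.9]
  end axial 100.6 141
  top [548.5 312.6 146.9]
  end axial 100.8 135
pos [ 220.5 -584.3  222. ] delta(tool) [ 478.7 -647.1 -107.1] |d| 812.0 twist after [-1.22 27.99  4.56]
```

```bash
python3 -m creep '{"delta_pos":[[0.028,-0.025,-0.011],[0.028,-0.025,-0.011],[0.028,-0.025,-0.011],[0.028,-0.025,-0.011],[0.028,-0.025,-0.011],[0.028,-0.025,-0.011],[0.028,-0.025,-0.011],[0.028,-0.025,-0.011],[0.028,-0.025,-0.011],[0.028,-0.025,-0.011],[0.018,-0.036,0],[0.018,-0.036,0],[0.018,-0.036,0],[0.018,-0.036,0],[0.018,-0.036,0],[0.018,-0.036,0],[0.018,-0.036,0],[0.018,-0.036,0],[0.018,-0.036,0],[0.018,-0.036,0]],"twist":[[0,0,0],[0,0,0],[0,0,0],[0,0,0],[0,0,0],[0,0,0],[0,0,0],[0,0,0],[0,0,0],[0,0,0],[0,0,0],[0,0,0],[0,0,0],[0,0,0],[0,0,0],[0,0,0],[0,0,0],[0,0,0],[0,0,0],[0,0,0]]}' 0.75
python3 - <<'E'
from h import *
YAW=np.deg2rad(15.75)
plan([544.4,223.2,199.9],Rt(YAW,28))
o=get_obs();print(o["qpos"].round(2),o["ft_force"],o["width"])
E
```

```text
t: 1.77
ee_pos: [435.2, 150.4, 332.6]
orientation: [3.09, 0.564, -0.0]
ft_force: [1.0, -0.4, 0.7]
width: 65.7
grasp_force: 0.0
pos [435.2 150.4 332.6] delta(tool) [127.9 -29.5 132.7] |d| 187.0 twist after [-1.2  27.98  4.84]
[ 0.31  0.05  1.86 -0.    1.24  1.52] [ 1.01145436 -0.41418776  0.67282026] 65.68739435408212
```

```bash
sed -i 's/YAW=np.deg2rad(16.0)/YAW=np.deg2rad(15.75)/' h.py
python3 -m creep '{"delta_pos":[[0,0,0],[0,0,0],[0,0,0],[0,0,0],[0,0,0],[0,0,0]],"twist":[[-0.3,7,1.2],[-0.3,7,1.2],[-0.3,7,1.2],[-0.3,7,1.2],[0,0,0],[0,0,0]]}'
python3 - <<'E'
from h import *
plan([544.4,223.2,199.9],Rt(YAW,28))
E
```

```text
t: 2.27
ee_pos: [434.2, 148.0, 332.2]
orientation: [-2.959, -0.411, -0.732]
ft_force: [0.8, 0.1, 0.4]
width: 65.7
grasp_force: 0.0
pos [434.2 148.  332.2] delta(tool) [ 50.2 -42.3 176. ] |d| 188.0 twist after [-0.02  0.2   0.08]
```

```bash

python3 -m creep '{"delta_pos":[[0.01,-0.0085,0.035],[0.01,-0.0085,0.035],[0.01,-0.0085,0.035],[0.01,-0.0085,0.035],[0.01,-0.0085,0.035],[0,0,0],[0,0,0],[0,0,0]],"twist":[[0,0.2,0],[0,0,0],[0,0,0],[0,0,0],[0,0,0],[0,0,0],[0,0,0],[0,0,0]]}'
python3 - <<'E'
from h import *
plan([592.7,236.8,105.4],Rt(YAW,28))
im,d,w=cloud("wrist");save("w1",im)
E
```

```text
t: 2.93
ee_pos: [547.0, 223.7, 202.0]
orientation: [-2.957, -0.41, -0.74]
ft_force: [0.1, 0.4, -0.0]
width: 66.1
grasp_force: 0.0
pos [547.  223.7 202. ] delta(tool) [ -3.6  -0.3 107.6] |d| 108.0 twist after [ 0.03 -0.11  0.03]
```

View pics/w1.png

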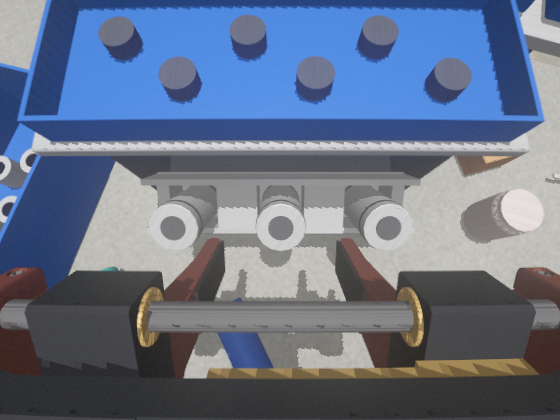

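The wrist view shows the middle roller at (281,226), centred between the fingers, with the neighbours at (175,226) and (387,226) clear of them. I go in and grip.

```bash

python3 -m creep '{"delta_pos":[[-0.003,0,0.01],[0,0,0.02],[0,0,0.02],[0,0,0.02],[0,0,0.02],[0,0,0.012],[0,0,0.005],[0,0,0],[0,0,0],[0,0,0],[0,0,0]],"twist":[[0,0,0],[0,0,0],[0,0,0],[0,0,0],[0,0,0],[0,0,0],[0,0,0],[0,0,0],[0,0,0],[0,0,0],[0,0,0]]}'
python3 -m creep '{"delta_pos":[[0,0,0],[0,0,0],[0,0,0],[0,0,0],[0,0,0],[0,0,0],[0,0,0],[0,0,0]],"twist":[[0,0,0],[0,0,0],[0,0,0],[0,0,0],[0,0,0],[0,0,0],[0,0,0],[0,0,0]]}' 0
python3 -m creep '{"delta_pos":[[0,0,-0.005],[0,0,-0.01],[0,0,-0.01],[0,0,-0.01],[0,0,-0.01],[0,0,-0.005],[0,0,0],[0,0,0],[0,0,0],[0,0,0],[0,0,0],[0,0,0]],"twist":[[0,0,0],[0,0,0],[0,0,0],[0,0,0],[0,0,0],[0,0,0],[0,0,0],[0,0,0],[0,0,0],[0,0,0],[0,0,0],[0,0,0]]}'
```

```text
t: 3.9
ee_pos: [592.4, 236.8, 107.6]
orientation: [-2.954, -0.409, -0.745]
ft_force: [0.7, 0.7, 0.5]
width: 65.9
grasp_force: 0.0
t: 4.57
ee_pos: [592.3, 236.8, 106.4]
orientation: [-2.955, -0.409, -0.743]
ft_force: [-0.9, -0.6, 2.5]
width: 39.9
grasp_force: 30.0
t: 5.57
ee_pos: [569.3, 230.2, 149.9]
orientation: [-2.956, -0.409, -0.742]
ft_force: [0.3, 0.1, -1.8]
width: 39.4
grasp_force: 30.0
```

```bash

for i in 1 2 3; do python3 -m creep '{"delta_pos":[[0,0,-0.005],[0,0,0]],"twist":[[0,0,0],[0,0,0]]}' | grep ft; done
python3 - <<'E'
from h import *
print(get_obs()["ft_force"],get_obs()["moment"])
plan([534,-184.7,230],Rt(YAW,0))
E
```

```text
ft_force: [-0.3, 0.1, -2.1]
ft_force: [-0.2, 0.6, -2.0]
ft_force: [0.9, 0.3, -2.0]
[ 0.8713317   0.34498066 -1.97255316] [-0.11955604  0.40056509 -0.00761573]
pos [562.6 228.4 164.4] delta(tool) [ -92.1  389.8 -124. ] |d| 419.0 twist after [-1.000e-02 -2.826e+01  3.000e-02]
```

Fz reads about -2 N against a baseline of +0.4 N, so this roller weighs about 0.25 kg. It is the hollow one, since a filled one would read at least 5.4 N. I carry it to the chuck.

```bash

python3 -m creep '{"delta_pos":[[0,0,-0.02],[0,0,-0.03],[0,0,-0.03],[0,0,-0.02],[0,0,0],[0,0,0],[0,0,0],[0,0,0],[0,0,0],[0,0,0]],"twist":[[0,0,0],[0,0,0],[0,0,0],[0,0,0],[0,-5.65,0],[0,-5.65,0],[0,-5.65,0],[0,-5.65,0],[0,-5.65,0],[0,0,0]]}'
python3 - <<'E'
from h import *
plan([534,-184.7,225],Rt(YAW,0))
E
```

```text
t: 6.9
ee_pos: [520.0, 216.4, 252.2]
orientation: [-3.112, -0.431, 0.002]
ft_force: [0.5, 0.7, -2.8]
width: 40.3
grasp_force: 30.0
pos [520.  216.4 252.2] delta(tool) [-95.3 389.8  27.2] |d| 402.0 twist after [-0.02  0.06  0.  ]
```

```bash

python3 -m creep '{"delta_pos":[[-0.004,0.015,0.001],[-0.0073,0.03,0.002],[-0.0073,0.03,0.002],[-0.0073,0.03,0.002],[-0.0073,0.03,0.002],[-0.0073,0.03,0.002],[-0.0073,0.03,0.002],[-0.0073,0.03,0.002],[-0.0073,0.03,0.002],[-0.0073,0.03,0.002],[-0.0073,0.03,0.002],[-0.0073,0.03,0.002],[-0.0073,0.03,0.002],[-0.004,0.015,0.002],[0,0,0],[0,0,0],[0,0,0],[0,0,0]],"twist":[[0,0,0],[0,0,0],[0,0,0],[0,0,0],[0,0,0],[0,0,0],[0,0,0],[0,0,0],[0,0,0],[0,0,0],[0,0,0],[0,0,0],[0,0,0],[0,0,0],[0,0,0],[0,0,0],[0,0,0],[0,0,0]]}'
python3 - <<'E'
from h import *
plan([534,-184.7,160],Rt(YAW,0))
o=get_obs();im,d,w=cloud("side");save("s2",cv2.resize(im[180:360,200:400],None,fx=3,fy=3))
t=o["ee_pos"];v=w-t
m=(np.hypot(v[...,0],v[...,1])<30)&(v[...,2]<-3)&(v[...,2]>-70);q=w[m];print(len(q),np.percentile(q[:,2],[0,5,50]) if len(q) else "")
# fit cylinder (axis free) r=20 on visible part
from scipy.optimize import least_squares
def res(p):
    a=np.array([p[2],p[3],1]);a/=np.linalg.norm(a);u=q-np.array([p[0],p[1],t[2]-25]);return np.linalg.norm(u-(u@a)[:,None]*a,axis=1)-20
f=least_squares(res,[t[0],t[1],0,0],loss="soft_l1");print("cyl",f.x.round(3),"rms",np.sqrt(np.mean(f.fun**2)))
E
```

```text
t: 8.4
ee_pos: [531.0, -184.7, 224.8]
orientation: [3.111, 0.433, 0.0]
ft_force: [0.1, 0.3, -1.5]
width: 40.1
grasp_force: 30.0
pos [ 531.  -184.7  224.8] delta(tool) [ 2.9  0.8 64.8] |d| 65.0 twist after [ 0.02 -0.    0.08]
137 [168.79171925 172.77360602 193.79174435]
cyl [ 5.32038e+02 -1.82967e+02 -5.00000e-03 -0.00000e+00] rms 1.1613556169725772
```

View pics/s2.png

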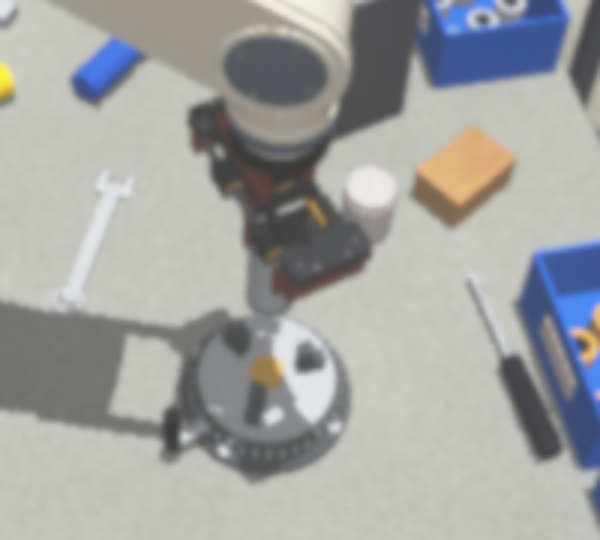

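The crop shows the roller hanging upright in line above the chuck, with the jaws open and the seat clear. I lower it to a few mm above the seat, then creep down while watching the force.

```bash

python3 -m creep '{"delta_pos":[[0.001,0.0005,0.01],[0.001,0,0.02],[0,0,0.02],[0,0,0.02],[0,0,0.02],[0,0,0.013],[0,0,0.007],[0,0,0.004],[0,0,0.002],[0,0,0],[0,0,0],[0,0,0]],"twist":[[0,0,0],[0,0,0],[0,0,0],[0,0,0],[0,0,0],[0,0,0],[0,0,0],[0,0,0],[0,0,0],[0,0,0],[0,0,0],[0,0,0]]}'
for i in 1 2 3; do python3 -m creep '{"delta_pos":[[0,0,0],[0,0,0]],"twist":[[0,0,0],[0,0,0]]}' | egrep 'pos|ft'; done
```

```text
t: 9.45
ee_pos: [533.7, -185.9, 109.6]
orientation: [3.111, 0.431, 0.001]
ft_force: [0.6, -0.1, -2.9]
width: 39.4
grasp_force: 30.0
ee_pos: [533.5, -185.9, 109.3]
ft_force: [0.2, 0.1, -2.7]
ee_pos: [533.2, -185.8, 109.0]
ft_force: [-0.8, -0.7, -3.0]
ee_pos: [533.2, -185.8, 108.8]
ft_force: [0.6, 0.0, -2.0]
```

```bash

python3 -m creep '{"delta_pos":[[0,-0.001,0.001],[0,0,0.001],[0,0,0.001],[0,0,0.001],[0,0,0],[0,0,0]],"twist":[[0,0,0],[0,0,0],[0,0,0],[0,0,0],[0,0,0],[0,0,0]]}' | egrep 'pos|ft'
python3 -m creep '{"delta_pos":[[0,0,0.0005],[0,0,0],[0,0,0]],"twist":[[0,0,0],[0,0,0],[0,0,0]]}' | egrep 'pos|ft'
python3 -m creep '{"delta_pos":[[0,0,0.0005],[0,0,0],[0,0,0]],"twist":[[0,0,0],[0,0,0],[0,0,0]]}' | egrep 'pos|ft'
python3 -m creep '{"delta_pos":[[0,0,0.0005],[0,0,0],[0,0,0]],"twist":[[0,0,0],[0,0,0],[0,0,0]]}' | egrep 'pos|ft'
```

```text
ee_pos: [532.8, -184.7, 104.6]
ft_force: [0.6, -0.3, -2.0]
ee_pos: [532.9, -184.8, 104.3]
ft_force: [0.7, -0.3, -1.5]
ee_pos: [532.9, -184.7, 103.8]
ft_force: [-0.0, -0.4, -1.7]
ee_pos: [532.9, -184.7, 103.3]
ft_force: [0.7, -0.9, -1.7]
```

```bash

for i in 1 2; do python3 -m creep '{"delta_pos":[[0,0,0],[0,0,0]],"twist":[[0,0,0],[0,0,0]]}' | egrep 'ft'; done
python3 -m creep '{"delta_pos":[[0,0,0.0005],[0,0,0],[0,0,0]],"twist":[[0,0,0],[0,0,0],[0,0,0]]}' | egrep 'pos|ft'
python3 -m creep '{"delta_pos":[[0,0,0.0005],[0,0,0],[0,0,0]],"twist":[[0,0,0],[0,0,0],[0,0,0]]}' | egrep 'pos|ft'
```

```text
ft_force: [-0.5, 0.2, -2.1]
ft_force: [0.5, -0.7, -3.0]
ee_pos: [532.8, -184.7, 102.7]
ft_force: [-0.6, -0.4, -2.6]
ee_pos: [532.8, -184.8, 102.2]
ft_force: [-0.7, -0.0, -2.8]
```

```bash

python3 -m creep '{"delta_pos":[[0,0,0.0005],[0,0,0],[0,0,0]],"twist":[[0,0,0],[0,0,0],[0,0,0]]}' | egrep 'pos|ft'
python3 -m creep '{"delta_pos":[[0,0,0.0005],[0,0,0],[0,0,0]],"twist":[[0,0,0],[0,0,0],[0,0,0]]}' | egrep 'pos|ft'
python3 -m creep '{"delta_pos":[[0,0,0],[0,0,0]],"twist":[[0,0,0],[0,0,0]]}' | egrep 'ft'
```

```text
ee_pos: [532.8, -184.7, 101.7]
ft_force: [-0.3, -0.4, -1.9]
ee_pos: [532.9, -184.7, 101.2]
ft_force: [-0.6, 0.2, -2.1]
ft_force: [0.4, -0.5, -2.9]
```

```bash

python3 -m creep '{"delta_pos":[[0,0,0.0005],[0,0,0],[0,0,0]],"twist":[[0,0,0],[0,0,0],[0,0,0]]}' | egrep 'pos|ft'
python3 -m creep '{"delta_pos":[[0,0,0.0005],[0,0,0],[0,0,0]],"twist":[[0,0,0],[0,0,0],[0,0,0]]}' | egrep 'pos|ft'
```

```text
ee_pos: [533.0, -184.8, 101.0]
ft_force: [-0.4, 0.9, 0.9]
ee_pos: [533.0, -184.8, 100.4]
ft_force: [-0.0, 1.4, 0.8]
```

```bash

python3 - <<'E'
from h import *
o=get_obs();print(o["ft_force"])
t=o["ee_pos"]
im,d,w=cloud("side");v=w-t
m=(np.hypot(v[...,0],v[...,1])<26)&(v[...,2]<-3)&(v[...,2]>-60);print(np.percentile(w[m][:,2],[0,2,5,10]).round(1))
save("s3",cv2.resize(im[255:345,235:335],None,fx=6,fy=6))
E
```

```text
[-0.02805762  1.42467294  0.79110257]
[40.6 40.6 41.2 41.8]
```

View pics/s3.png

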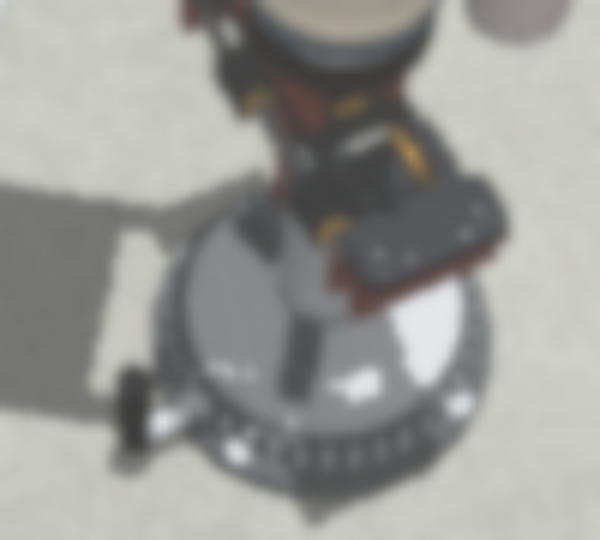

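Contact came at TCP z≈101: the force jumped by about 3 N, and the roller stands between the jaws. I release it and retreat upward.

```bash

python3 -m creep '{"delta_pos":[[0,0,0],[0,0,0],[0,0,0],[0,0,0],[0,0,0],[0,0,0]],"twist":[[0,0,0],[0,0,0],[0,0,0],[0,0,0],[0,0,0],[0,0,0]]}' 0.75
python3 -m creep '{"delta_pos":[[0,0,-0.005],[0,0,-0.01],[0,0,-0.03],[0,0,-0.03],[0,0,-0.03],[0,0,-0.03],[0,0,0],[0,0,0]],"twist":[[0,0,0],[0,0,0],[0,0,0],[0,0,0],[0,0,0],[0,0,0],[0,0,0],[0,0,0]]}' | grep pos
python3 - <<'E'
from h import *
from scipy.optimize import least_squares
plan([433,-234,160],Rt(0,0))
for n in("side","wrist"):
    im,d,w=cloud(n);r=np.hypot(w[...,0]-534,w[...,1]+184.5)
    q=w[(r<32)&(w[...,2]>82)&(w[...,2]<142)]
    top=w[(r<28)&(w[...,2]>142)&(w[...,2]<160)]
    print(n,len(q),"top z",np.median(top[:,2]).round(1),top[:,:2].mean(0).round(1),len(top))
    if len(q)>40:
        def res(p):
            a=np.array([p[2],p[3],1]);a/=np.linalg.norm(a);u=q-np.array([p[0],p[1],98]);return np.linalg.norm(u-(u@a)[:,None]*a,axis=1)-20
        f=least_squares(res,[534,-184.5,0,0],loss="soft_l1");print("cyl",f.x.round(3))
    if n=="wrist": save("w2",im)
E
```

```text
t: 13.75
ee_pos: [532.8, -184.8, 100.2]
orientation: [3.112, 0.431, -0.001]
ft_force: [0.3, -0.6, -0.8]
width: 65.7
grasp_force: 0.0
ee_pos: [534.1, -185.1, 238.0]
pos [ 534.1 -185.1  238. ] delta(tool) [-110.9   19.3   77.7] |d| 137.0 twist after [ 0.14 -0.22 15.77]
side 178 top z 146.7 [ 533.4 -185.5] 170
cyl [ 5.33841e+02 -1.83185e+02  4.00000e-03  2.00000e-03]
wrist 384 top z 147.6 [ 533.  -183.9] 1539
cyl [ 5.31475e+02 -1.84199e+02  8.00000e-03 -1.00000e-03]
```

View pics/w2.png

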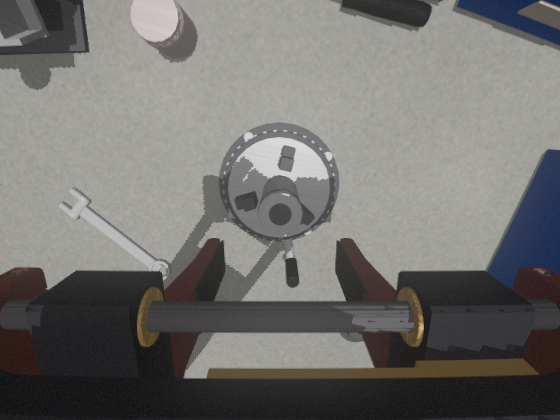

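The wrist view shows the roller upright, ring at (280,213), with its top at about 147.5 mm. The seat is up and the post is at (292,270). I check the wrist camera's offset before going down near the roller.

```bash

python3 - <<'E'
from h import *
o=get_obs();E=np.array(camera_params("wrist")["extrinsics"]);Rc=R.from_rotvec(o["orientation"]).as_matrix()
print("cam in tool",(Rc.T@(E[:3,3]-o["ee_pos"])).round(0))
im,d,w=cloud("wrist");r=np.hypot(w[...,0]-534,w[...,1]+184.5)
q=w[(r>85)&(r<125)&(w[...,2]>65)&(w[...,2]<95)];print("post",np.median(q,0).round(1),len(q))
plan([434,-262,200],Rt(0,0))
E
```

```text
cam in tool [  72.   -0. -163.]
post [ 440.9 -225.7   81.4] 200
pos [ 532.1 -184.4  234.4] delta(tool) [-115.4   48.    34.6] |d| 130.0 twist after [-0.04  0.13 15.77]
```

```bash

python3 -m creep '{"delta_pos":[[-0.023,0.0096,0],[-0.023,0.0096,0],[-0.023,0.0096,0],[-0.023,0.0096,0],[-0.023,0.0096,0],[0,0,0.017],[0,0,0.018],[0,0,0],[0,0,0],[0,0,0]],"twist":[[0,0,0],[0,0,0],[0,0,0],[0,0,0],[0,0,0],[0,0,5.25],[0,0,5.25],[0,0,5.25],[0,0,0],[0,0,0]]}' 0
python3 - <<'E'
from h import *
plan([434,-262,58],Rt(0,0))
E
```

```text
t: 15.4
ee_pos: [434.7, -261.9, 199.3]
orientation: [-3.141, -0.005, 0.004]
ft_force: [0.2, 0.3, 0.5]
width: 3.1
grasp_force: 0.0
pos [ 434.7 -261.9  199.3] delta(tool) [ -0.4   0.3 141.3] |d| 141.0 twist after [-0.06  0.15  0.17]
```

```bash

python3 -m creep '{"delta_pos":[[0,0,0.02],[0,0,0.03],[0,0,0.03],[0,0,0.03],[0,0,0.02],[0,0,0.011],[0,0,0],[0,0,0],[0,0,0]],"twist":[[0,0,0],[0,0,0],[0,0,0],[0,0,0],[0,0,0],[0,0,0],[0,0,0],[0,0,0],[0,0,0]]}'
python3 -m creep '{"delta_pos":[[0,-0.004,0],[0,-0.004,0],[0,-0.004,0],[0,-0.004,0],[0,-0.004,0],[0,0,0],[0,0,0]],"twist":[[0,0,0],[0,0,0],[0,0,0],[0,0,0],[0,0,0],[0,0,0],[0,0,0]]}'
```

```text
t: 16.15
ee_pos: [436.2, -262.7, 60.5]
orientation: [3.14, 0.002, 0.002]
ft_force: [-0.1, 0.5, 0.3]
width: 0.1
grasp_force: 0.0
t: 16.73
ee_pos: [435.3, -241.9, 59.5]
orientation: [3.141, 0.001, -0.001]
ft_force: [-0.4, -0.0, 0.5]
width: 0.4
grasp_force: 0.0
```

```bash

python3 -m creep '{"delta_pos":[[0,-0.004,0],[0,-0.004,0],[0,-0.004,0],[0,-0.004,0],[0,-0.004,0],[0,-0.004,0]],"twist":[[0,0,0],[0,0,0],[0,0,0],[0,0,0],[0,0,0],[0,0,0]]}' | egrep "pos|ft"
python3 -m creep '{"delta_pos":[[0,-0.004,0],[0,-0.004,0],[0,-0.004,0],[0,-0.004,0],[0,-0.004,0],[0,-0.004,0],[0,-0.004,0],[0,-0.004,0],[0,0,0]],"twist":[[0,0,0],[0,0,0],[0,0,0],[0,0,0],[0,0,0],[0,0,0],[0,0,0],[0,0,0],[0,0,0]]}' | egrep "pos|ft"
python3 - <<'E'
from h import *
for n in("top","side"):
    im,d,w=cloud(n);r=np.hypot(w[...,0]-534,w[...,1]+184.5)
    m=(r>90)&(r<120)&(w[...,2]>65)&(w[...,2]<90)&(im.max(2)<70);q=w[m];print(n,len(q),np.median(q,0).round(1) if len(q) else "")
E
```

```text
ee_pos: [434.6, -218.3, 59.2]
ft_force: [-3.3, -5.0, 0.3]
ee_pos: [435.4, -185.4, 59.3]
ft_force: [0.5, -0.4, -0.3]
top 0 
side 0
```

```bash

python3 -m creep '{"delta_pos":[[0,-0.003,0],[0,-0.003,0],[0,-0.003,0],[0,-0.003,0],[0,-0.003,0]],"twist":[[0,0,0],[0,0,0],[0,0,0],[0,0,0],[0,0,0]]}' | egrep "pos|ft"
python3 -m creep '{"delta_pos":[[0,-0.002,0],[0,-0.002,0]],"twist":[[0,0,0],[0,0,0]]}' | egrep "pos|ft"
python3 -m creep '{"delta_pos":[[0,-0.002,0],[0,-0.001,0]],"twist":[[0,0,0],[0,0,0]]}' | egrep "pos|ft"
```

```text
ee_pos: [436.3, -171.4, 59.7]
ft_force: [2.8, -3.8, 0.2]
ee_pos: [436.3, -167.4, 59.7]
ft_force: [3.6, -3.7, 1.0]
ee_pos: [436.2, -164.3, 59.7]
ft_force: [2.7, -4.1, -0.4]
```

```bash

for i in 1 2 3; do python3 -m creep '{"delta_pos":[[0,-0.001,0],[0,-0.001,0]],"twist":[[0,0,0],[0,0,0]]}' | egrep "pos|ft"; done
```

```text
ee_pos: [436.3, -162.5, 59.7]
ft_force: [3.7, -4.8, -1.4]
ee_pos: [436.3, -160.5, 59.7]
ft_force: [3.1, -4.0, -0.1]
ee_pos: [436.4, -158.6, 59.7]
ft_force: [2.9, -5.2, 0.0]
```

```bash

for i in 1 2 3; do python3 -m creep '{"delta_pos":[[0,-0.001,0]],"twist":[[0,0,0]]}' | egrep "pos|ft"; done
```

```text
ee_pos: [436.4, -157.6, 59.7]
ft_force: [4.0, -5.0, -1.4]
ee_pos: [436.7, -156.7, 59.8]
ft_force: [3.9, -6.7, -2.3]
ee_pos: [436.9, -155.9, 59.8]
ft_force: [5.1, -7.2, -3.4]
```

```bash

for i in 1 2; do python3 -m creep '{"delta_pos":[[0,-0.001,0]],"twist":[[0,0,0]]}' | egrep "pos|ft"; done
```

```text
ee_pos: [437.2, -155.1, 59.8]
ft_force: [5.5, -9.1, -4.4]
ee_pos: [437.5, -154.4, 59.8]
ft_force: [6.4, -11.1, -6.3]
```

The force is climbing steadily, so the jaws have stopped against the roller. I back off, lift clear and check everything.

```bash

python3 -m creep '{"delta_pos":[[0,0.003,0],[0,0.007,0],[0,0.01,0],[0,0.01,0],[0,0,-0.02],[0,0,-0.03],[0,0,-0.03],[0,0,-0.03],[0,0,-0.03],[-0.01,0.02,-0.03],[-0.01,0.02,-0.02],[-0.01,0.02,0],[0,0,0],[0,0,0],[0,0,0]],"twist":[[0,0,0],[0,0,0],[0,0,0],[0,0,0],[0,0,0],[0,0,0],[0,0,0],[0,0,0],[0,0,0],[0,0,0],[0,0,0],[0,0,0],[0,0,0],[0,0,0],[0,0,0]]}' | egrep "pos|ft"
python3 - <<'E'
from h import *
from scipy.optimize import least_squares
from scipy import ndimage
for n in("wrist","side"):
    im,d,w=cloud(n);r=np.hypot(w[...,0]-534,w[...,1]+184.5);z=w[...,2]
    q=w[(r>85)&(r<125)&(z>65)&(z<95)];p=np.median(q,0) if len(q) else np.zeros(3);print(n,"post",p.round(1),len(q),"sleeve",(np.deg2rad(25)+np.arctan2(p[1]+184.5,534-p[0])).round(3))
    q=w[(r<32)&(z>82)&(z<142)];top=w[(r<28)&(z>142)&(z<160)]
    def res(p):
        a=np.array([p[2],p[3],1]);a/=np.linalg.norm(a);u=q-np.array([p[0],p[1],98]);return np.linalg.norm(u-(u@a)[:,None]*a,axis=1)-20
    f=least_squares(res,[534,-184.5,0,0],loss="soft_l1");print("cyl",f.x.round(3),len(q),"top",np.median(top[:,2]).round(1))
    if n=="wrist": save("w3",im)
    else: save("s4",im[80:340,150:420])
E
```

```text
ee_pos: [404.7, -243.0, 248.7]
ft_force: [-0.3, 0.3, -0.3]
wrist post [ 440.  -140.6   81.8] 211 sleeve 0.873
cyl [ 5.33536e+02 -1.83023e+02  3.00000e-03  3.00000e-03] 563 top 148.3
side post [0. 0. 0.] 0 sleeve 0.769
cyl [ 5.34374e+02 -1.81608e+02  4.00000e-03 -2.00000e-03] 177 top 146.6
```

View pics/w3.png

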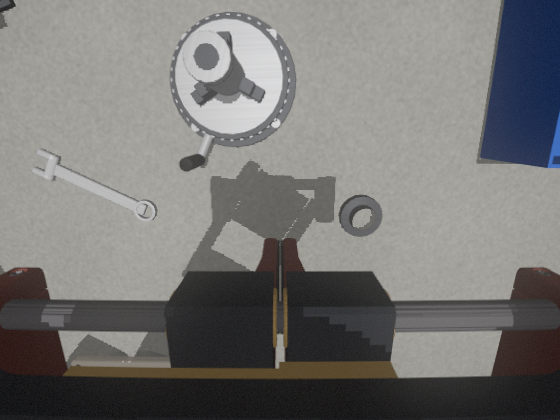

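View pics/s4.png

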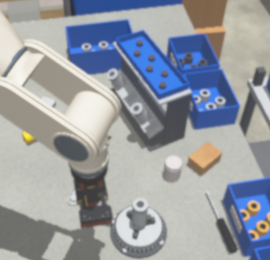

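The views show the roller upright with the jaws closed on it. The post is at (191,162) in the wrist view, and the other two rollers are still in the rack. I cross-check the sleeve angle and the jaw contact from one wrist cloud.

```bash

python3 - <<'E'
from h import *
from scipy import ndimage
im,d,w=cloud("wrist");z=w[...,2];r=np.hypot(w[...,0]-534,w[...,1]+184.5)
q=w[(r<80)&(abs(z-39)<6)];c,rad=cv2.minEnclosingCircle(q[:,:2].astype(np.float32));print("circle",c,rad)
c=np.array(c)
p=w[(r>85)&(r<125)&(z>76)&(z<90)];e,pr=cv2.minEnclosingCircle(p[:,:2].astype(np.float32));v=np.array(e)-c;print("post",e,pr,np.linalg.norm(v),"sleeve",np.deg2rad(25)+np.arctan2(v[1],-v[0]))
j=w[(r<60)&(r>16)&(z>71)&(z<80)];rr=np.hypot(*(j[:,:2]-c).T);print("jaw/roller radii at jaw top z",np.percentile(rr,[1,50,95,99]).round(1),len(j))
o=get_obs();print(o["t"])
E
```

```text
circle (533.5587158203125, -183.5479278564453) 70.05160522460938
post (439.1531677246094, -138.86378479003906) 7.868379592895508 104.44654208172321 sleeve 0.8784099716318017
jaw/roller radii at jaw top z [19.1 27.3 33.4 34.2] 417
21.15
```

```bash
python3 -c "
from workcell import *
print(close_job())"
```

```text
the job is handed in; nothing more can be done
None
```

The job is handed in: the hollow roller (about 0.25 kg, from the middle pocket) stands upright on the raised seat, and the sleeve was turned to about 0.88 rad, where the jaws stopped against it. The other two rollers were never touched and are still in the rack.

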